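# Set the telescoping lead-length gauge to its index and hold it

## Task

Set the lead-length gauge on the bench: turn the wing clamp knob on its tube anticlockwise until it stops, to free the telescoping bar; then squeeze the black pull handle so that its side lock button is pressed in, and draw the bar out until its pointer stands in the middle of the gap between the two ears of the index clip on the scale. The bar springs back if released, so finish while still gripping the handle and holding it steady at the index; do not push the loose things around the gauge aside.

Things in the scene. Friction and masses are not known exactly. Their poses are not given: they have to be found in the camera images.
- gauge: The fixed gauge, origin on the bench top; x is the way the bar is drawn out, z up, the scale along its -y edge. Base plate 110 mm wide, 10 mm thick, x from -105 to +165 mm; on it a tube 44 mm wide from x = -95 to +25 mm, top 60 mm over the bench (collar 63 mm). Machines 0.4 m high stand left and right of it, their fronts jutting out to the bench edge: swing in above 0.45 m.
- slide_bar: The telescoping bar with its pull handle and lock button; it slides 0 to 100 mm along the gauge's x (origin on the gauge's origin when fully home, moving with the bar). It starts fully home. A return spring pulls it back with 3 N at home to 4.5 N fully out, friction adds 0.5 N. The bar cannot move while the clamp is tight or the lock button is out.
- handle_center (a point): Centre of the handle at the height of the lock button, 66 mm above the bench; axes like the gauge. The black upright handle is 34 mm (x) by 34 mm (y), from 18 to 88 mm above the bench. Grasp it from above with the fingers closing along the gauge's y, one finger on the button: 42 mm wide with the button out, 36 mm with it pressed. At home 8 mm separate handle and tube collar.
- pointer_tip (a point): Tip of the steel pointer, a thin blade 2 mm wide on the handle's foot, on the handle's centre line in x, 45 mm to -y and 22 mm above the bench. It rides over the scale.
- lock_button (a joint): Round steel push button, 20 mm across, in the -y face of the handle. 0 = out (sticks out 8 mm), 0.006 m = fully in; it needs about 2 N to start and 6.5 N to go fully in (a grip of 15 to 30 N does it). The bar is unlatched while the button is in by more than 0.0045 m; it catches only near home.
- button_face (a point): Middle of the lock button's outer face, 66 mm above the bench; pressing goes to the gauge's +y.
- clamp_knob (a joint): The wing clamp knob on top of the tube, 50 mm to -x of the gauge's origin. 0 = tight, grows anticlockwise seen from above, stop at 1.35 rad; the bar is free of the clamp beyond 1.05 rad. It stays where it is left; friction 0.05 N m.
- knob_grip (a point): Middle of the knob's wing on the turning axis, 86 mm above the bench. The wing is 46 mm along this point's x axis, 13 mm thick along its y, from 74 to 98 mm above the bench, and turns with the knob.
- index_gap (a point): Middle of the gap between the two ears of the index clip, a small dark steel clip 22 mm wide fixed on the -y edge of the scale, somewhere 35 to 95 mm out from the pointer's home position; axes like the gauge. The ears are 5 mm wide with a 12 mm gap, their tops 16 to 20 mm above the bench, just under the pointer's height.
- cutters: Loose side cutters with orange handles, 60 x 136 x 11 mm, beside the gauge; leave alone.
- coil_white: Loose white-flanged wire bobbin, 39 mm across, 18 mm high, beside the gauge; leave alone.
- coil_dark: Loose dark-flanged wire bobbin, 39 mm across, 18 mm high, beside the gauge; leave alone.
- rubber: Loose eraser, 19 x 43 x 13 mm, beside the gauge; leave alone.

How it is judged:
On the way, in this order (a step that is already met when the one before it is completed fails the run):
1. the clamp knob is turned open with the bar still home (value of joint clamp_knob above 1.1 rad and x of pointer_tip in the frame of gauge below 0.06 m), for 0.2 s.
2. the lock button is pressed in while the bar is still home (value of joint lock_button above 0.0045 m and x of pointer_tip in the frame of gauge below 0.06 m), for 0.05 s.
3. the bar is drawn out at least 25 mm in the grip of the fingers (x of pointer_tip in the frame of gauge above 0.075 m and contact force between the fingers and slide_bar above 2 N), for 0.1 s.
At the end, for the whole second after the job is handed in: The pointer stands within 5 mm of the middle of the index clip's gap along the scale and is steady (under 10 mm/s), the clamp knob is open (over 1.1 rad), and the fingers still hold the handle (over 2 N) (x of pointer_tip in the frame of index_gap between -0.005 and 0.005 m and value of joint clamp_knob above 1.1 rad and contact force between the fingers and slide_bar above 2 N and linear speed of slide_bar below 0.01 m/s); the arm keeps its last pose, push and grip.
It fails at once if a loose thing beside the gauge is pushed more than 20 mm (distance of any of cutters, coil_white, coil_dark, rubber from where it was at the start of the episode above 0.02 m).
It also fails if it takes over 54 s, if anything falls off the work surface, if the arm or the gripper's body presses on something with over 40 N, if the wrist force passes 120 N, or if a joint passes its speed limit or range.

## Robot

A 7-joint arm with a two-finger parallel gripper is mounted at the origin on a cart in front of the work surface, level with it; the furniture and walls round the work are solid. World frame = base frame: x ahead of the robot, y to its left, z up, the work surface at z = 0. Lengths are in m, angles in rad, forces in N, time in s.
With the tool pointing down it reaches from about 0.425 to 0.95 m from the base axis. Payload 4.7 kg.
Tool frame: the origin (TCP) lies at the centre of the arm's flange, where the gripper is bolted on; the fingertips stand 173 mm ahead of it and the grasp point (between the pads) lies 155 mm ahead of it; z points along the fingers, y is the line along which they close (so a half turn about z gives the same grasp; the last joint's range is limited). The gripper opens to 85 mm and grips with 20 to 120 N. Pads are 22 mm wide; open, the fingers measure 114 mm over their backs; the gripper's body (76 mm by 85 mm) begins 54 mm behind the grasp point. The pads swing forward as they close: fully open they stand 13 mm farther back than shut.
Start: joints at [-1.214, 0.469, -0.049, 1.532, 0.024, 1.141, -0.082], TCP at [0.254, 0.625, 0.405] pointing down, gripper open.
Joint ranges: [-2.59, 2.59], [-0.33, 1.99], [-1.39, 1.29], [0.1, 2.45], [-1.04, 4.18], [0.21, 1.99], [-2.66, 2.66]. Speed limits (rad/s): [2.57, 2.57, 3.14, 3.14, 3.14, 3.14, 3.14].

## Interface

Orientations are given as a rotation vector (axis times angle).
In Python, from cell import robot, vision gives the robot as it stands. The module is installed in compiled form; this text tells all that it offers.
- The arm moves only by the tool step_arm, never from a script. Its argument "series" is a list that holds one entry, the list of rows, each a list of 7 numbers: the opening in per cent of the stroke, from 0 (shut) to 100 (fully open), then the shift along the tool's x, y, z in cm, then the turn, a rotation vector about the tool's x, y, z in rad. A call has 1 to 10 rows; each row shifts and turns the commanded pose from where the row before left it, along the tool's axes as they then stand; what a row does not reach is not made up. A row lasts 1/12 s, in which the tool goes at most 41.7 mm and 7.16 degrees, less where a joint would pass 70% of its speed; a pose out of reach is approached as far as the arm can. A call is refused whole if a number of a shift passes 4.17 or a number of a turn 0.125, either way. A call with a gripper value outside its range is refused whole. The fingers move at their own pace and stop on an object; the grip force is fixed at half the most. Time passes only in rows, so rows that do not move let the fingers close. It gives the time, the measured TCP pose, the force, the opening and the grip force at its end, in the units of the state.
- robot.read_state(): the state, without advancing time (a new reading comes with each control period).
- vision.camera(name): name is "scene" or "top"; returns a dict with "img" (400x640x3 uint8, red, green, blue), "vfov" (degrees; the focal length in pixels is half the picture's height over the tangent of half this angle, whatever the lens; pixels are square), "cx", "cy" (the principal point, pixels), "k1" (the pictures are not rectified: a ray, as slopes to the right and down, at radius r is drawn at 1 + k1 r^2 times it, then the intrinsics apply), "view" (4x4, takes a point from world to camera coordinates). Camera axes: x right, y down, z forward; pixel columns grow to the right and rows downward; lengths in m; the calibration is good to about 2 mm. A picture is of the moment at which its call begins. There is no depth.
- robot.close_job(): hands the job in; it is judged then, once.
Trained networks look in the newest picture that a camera, given by its name, has taken for a name from the list of things; names that differ only in an ending like _2 or _b are one class to them, and where a whole thing is asked for, a point or a joint stands for the part that bears it (a point fixed in the world has none). Each returns a list of dicts, best first, with "score" (0 to 1); they miss things now and then, are a little off and sometimes report something else, mostly with a low value. They report only what shows in the picture. A call takes as long as a camera call.
- vision.recognise(camera, query): "rect" ([centre column, centre row, width, height] in pixels, round what is visible of it).
The state is a dict: "time_s": time; "joints": joint angles; "qd": joint speeds; "effort": joint torques, N m; "tcp_pos": TCP position; "ee_rot": TCP orientation; "ft_force": force on the tool from outside, world axes, zero at the start; "ft_torque": the same for the moment, N m; "grip_width": opening from 0.0 (shut) to 1.0 (fully open); "finger_force": force on a finger pad.
Only numpy, scipy, OpenCV 4.12 (cv2) and the standard library are available. Lean on these libraries where they do the work, as an engineer would, in place of code of your own. Each camera call takes 0.05 s, during which the arm holds its last target. There are 200 camera calls.

## Working session

There is one attempt and no reset: what is moved stays moved. The work goes in short steps, Python scripts to look and compute and a tool call to move; the robot and the scene stay as the last step left them, time stands still between calls to the robot, and variables do not carry over. Pictures are saved under pics/ and viewed, at most 10 in all, crops included, and the job is handed in when it is done.

Besides the shell and the picture viewer there is one more tool, called after ">>>" by a JSON object that holds its "name" and its "arguments". step_arm: Moves the arm, as the interface text tells. Its arguments: {"type":"object","properties":{"series":{"type":"array"}},"required":["series"]}

```bash
mkdir -p pics
cat > h.py <<'E'
import numpy as np, cv2
from cell import robot, vision
from scipy.spatial.transform import Rotation as R
def cam(n,f=None):
    c=vision.camera(n)
    if f: cv2.imwrite('pics/'+f,c['img'][:,:,::-1])
    return c
def K(c):
    f=200/np.tan(np.radians(c['vfov'])/2)
    return np.array([[f,0,c['cx']],[0,f,c['cy']],[0,0,1.]]),np.array([c['k1'],0,0,0.])
def ray(c,u,v):
    k,d=K(c); s=cv2.undistortPoints(np.array([[[u,v]]],float),k,d)[0,0]
    V=np.array(c['view']); o=-V[:3,:3].T@V[:3,3]
    return o,V[:3,:3].T@np.array([s[0],s[1],1])
def onz(c,u,v,z):
    o,d=ray(c,u,v); return o+d*(z-o[2])/d[2]
def proj(c,p):
    k,d=K(c); V=np.array(c['view'])
    return cv2.projectPoints(np.atleast_2d(p).astype(float),cv2.Rodrigues(V[:3,:3])[0],V[:3,3],k,d)[0][:,0]
E
python3 - <<'E'
from h import *
print(robot.read_state())
for n in('top','scene'):
    c=cam(n,n+'0.png'); V=np.array(c['view']); print(n,c['vfov'],c['k1'],(-V[:3,:3].T@V[:3,3]).round(3),V[2,:3].round(2))
    for q in('gauge','slide_bar','handle_center','pointer_tip','lock_button','clamp_knob','knob_grip','index_gap','cutters','coil_white','coil_dark','rubber'):
        r=vision.recognise(n,q); print(q,[(round(x['score'],2),np.round(x['rect'],1).tolist()) for x in r[:2]])
E
```

```text
{'time_s': 0.0, 'joints': array([-1.21389483,  0.46946517, -0.04859672,  1.53368783,  0.02409901,
        1.14099315, -0.08231345]), 'qd': array([-0.00177464, -0.00035607,  0.00041649, -0.00149358, -0.00084579,
        0.00019287,  0.00130549]), 'effort': array([ 8.16058000e-04, -5.10301960e+01, -4.65555175e-02, -2.37723291e+01,
        1.05598717e-02,  7.25955673e-03, -7.88130393e-06]), 'tcp_pos': array([0.25389093, 0.62517269, 0.40364767]), 'ee_rot': array([-6.02175212e-01, -3.08302519e+00,  3.05272660e-03]), 'ft_force': array([ 0.71802498, -0.10873893,  0.60058316]), 'ft_torque': array([-0.02174388, -0.04689966, -0.03506846]), 'finger_force': 0.0, 'grip_width': 1.0003569756614696}
top 45.83518599165767 -0.11564475138624605 [0.393 0.046 0.917] [ 0.18 -0.   -0.98]
gauge [(0.87, [322.1, 208.8, 63.8, 142.2])]
slide_bar [(0.65, [317.9, 213.1, 35.2, 25.2])]
handle_center [(0.92, [322.8, 214.6, 30.1, 23.2])]
pointer_tip [(0.71, [320.7, 210.5, 28.4, 27.8])]
lock_button []
clamp_knob [(0.81, [322.4, 158.9, 27.0, 13.1])]
knob_grip [(0.7, [321.4, 158.6, 27.1, 22.7])]
index_gap []
cutters [(0.62, [266.5, 236.9, 27.8, 71.7])]
coil_white [(0.62, [373.3, 151.1, 10.4, 17.8])]
coil_dark [(0.64, [378.1, 198.4, 19.9, 12.9])]
rubber [(0.56, [276.6, 287.6, 16.9, 24.5]), (0.41, [372.9, 151.1, 10.1, 15.9])]
scene 44.54701503660877 -0.11377253948890706 [ 0.024 -0.454  0.56 ] [ 0.6   0.6  -0.52]
gauge [(0.83, [320.8, 253.4, 142.6, 117.8])]
slide_bar [(0.75, [320.0, 243.4, 32.3, 39.9])]
handle_center []
pointer_tip [(0.81, [316.4, 245.0, 32.9, 44.4])]
lock_button []
clamp_knob [(0.66, [354.0, 203.9, 21.3, 25.1])]
knob_grip [(0.62, [350.5, 207.1, 21.3, 19.8])]
index_gap [(0.24, [354.4, 206.1, 21.2, 27.9])]
cutters [(0.73, [264.6, 244.6, 65.0, 43.0])]
coil_white [(0.48, [407.5, 253.4, 14.3, 18.5])]
coil_dark [(0.59, [382.0, 278.8, 17.3, 22.3])]
rubber [(0.59, [227.4, 277.6, 23.7, 20.9])]
```

Run:
```python
import cv2
a=cv2.imread('pics/top0.png')[110:320,220:420]; b=cv2.imread('pics/scene0.png')[170:330,200:420]
cv2.imwrite('pics/t1.png',cv2.resize(a,(571,600),interpolation=cv2.INTER_CUBIC)); cv2.imwrite('pics/s1.png',cv2.resize(b,(792,576),interpolation=cv2.INTER_CUBIC))
```

```text
(no output)
```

View pics/t1.png

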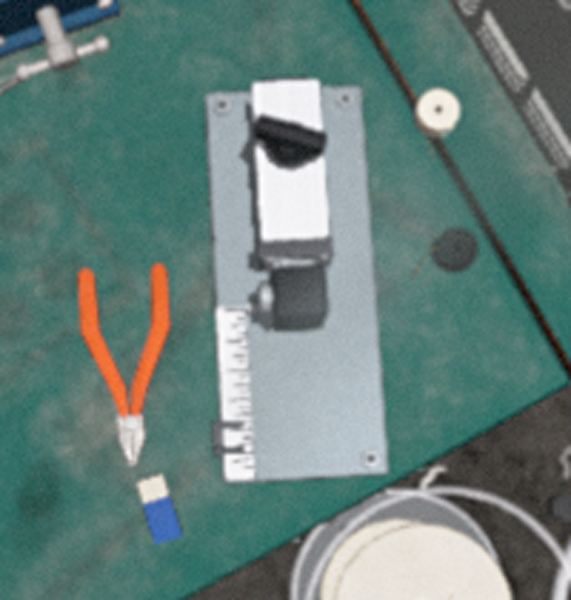

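View pics/s1.png

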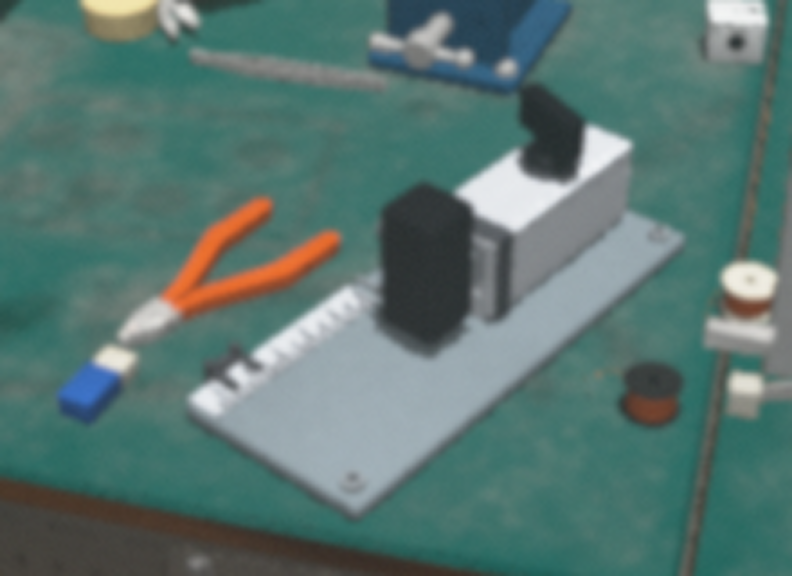

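View pics/scene0.png

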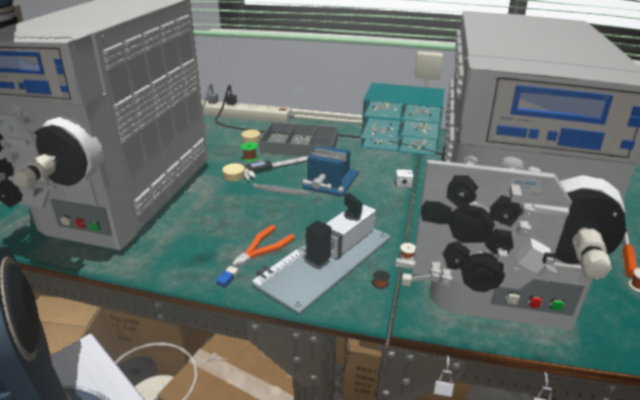

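Run:
```python
from h import *
from scipy.optimize import least_squares
ct=cam('top');cs=cam('scene')
T=[((165,-55,10),(226,480)),((165,55,10),(387,472)),((-105,-55,10),(207,95)),((-105,55,10),(360,87)),((-95,-22,60),(253,82)),((-95,22,60),(318,80))]
S=[((165,-55,10),(190,403)),((165,55,10),(357,512)),((-105,55,10),(685,238)),((-95,22,60),(632,145))]
T=[(np.array(a)/1e3,np.array(b)/2.857+(220,110)) for a,b in T]
S=[(np.array(a)/1e3,np.array(b)/3.6+(200,170)) for a,b in S]
def W(p,g): return np.array([p[0],p[1],0])+R.from_euler('z',p[2]).apply(g)
def res(p,o=False):
    r=[proj(c,W(p,g))[0]-u for c,L in((ct,T),(cs,S)) for g,u in L]
    return np.array(r) if o else np.ravel(r)
s=least_squares(res,[0.5,0.03,3.1],loss='soft_l1'); p=s.x; print(p,res(p,1).round(1).tolist())
np.save('p.npy',p)
for n,g in dict(handle=(42+8,0,88),handle_far=(33,0,88),knob=(-50,0,98),ptr=(50,-45,22),i35=(85,-45,18),i95=(145,-45,18)).items():
    w=W(p,np.array(g)/1e3); print(n,w.round(4),(proj(ct,w)[0]-(220,110))*2.857,(proj(cs,w)[0]-(200,170))*3.6)
# rectified top view of scale at z=.014, 4px/mm : gx 60..165, gy -75..-20
def rect(c,z,x0,x1,y0,y1,s,f):
    gx,gy=np.meshgrid(np.arange(x0,x1,1/s),np.arange(y0,y1,1/s))
    w=W(p,np.stack([gx.ravel(),gy.ravel(),0*gx.ravel()+z],1)/1e3); m=proj(c,w).reshape(*gx.shape,2).astype(np.float32)
    return cv2.remap(c['img'],m,None,cv2.INTER_CUBIC)[:,:,::-1]
a=rect(ct,18,20,170,-75,-20,5,'');b=rect(cs,18,20,170,-75,-20,5,'')
for i in (a,b):
    i=i
o=np.vstack([a,b]).copy()
for g in range(20,170,10): cv2.putText(o,str(g),((g-20)*5,270),0,.35,(0,0,255)); cv2.line(o,((g-20)*5,275),((g-20)*5,283),(0,0,255))
cv2.imwrite('pics/clip.png',o)
o2=rect(ct,98,-90,-10,-40,40,7,'');cv2.imwrite('pics/knob.png',o2)
```

```text
[0.56663955 0.0232087  3.22453156] [[0.2, 1.8], [1.7, 1.0], [-0.7, -0.6], [0.7, -0.9], [-0.0, 0.4], [0.5, -0.2], [-2.5, -0.3], [-0.2, -0.8], [0.8, -1.4], [0.1, -1.1]]
handle [0.5168 0.0191 0.088 ] [302.08851179 291.77001324] [426.54118983 202.33941739]
handle_far [0.5338 0.0205 0.088 ] [300.29440637 264.78663565] [449.05145242 186.80301989]
knob [0.6165 0.0274 0.098 ] [292.11290697 131.73649996] [551.72722806  99.65323807]
ptr [0.5131 0.0639 0.022 ] [231.39590386 310.23665982] [357.003528   277.26348522]
i35 [0.4782 0.061  0.018 ] [234.47552803 363.0295646 ] [310.54847002 316.49298778]
i95 [0.4184 0.056  0.018 ] [239.69574332 453.57432339] [225.03806713 376.8422979 ]
```

View pics/clip.png

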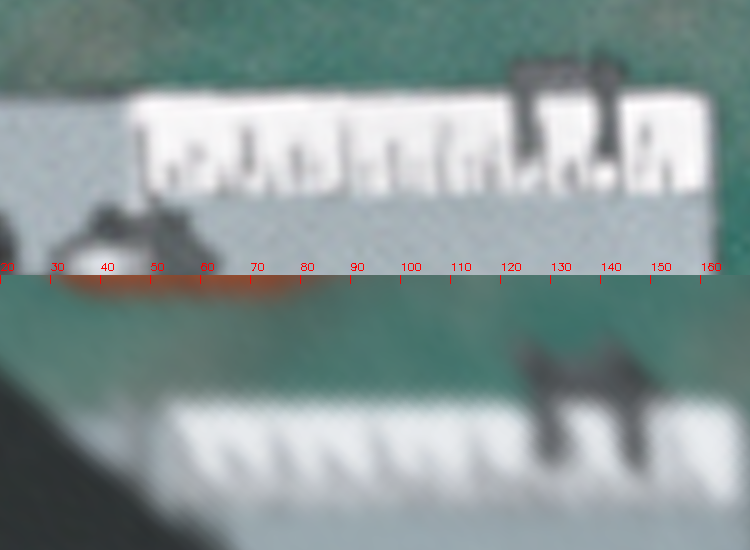

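View pics/knob.png

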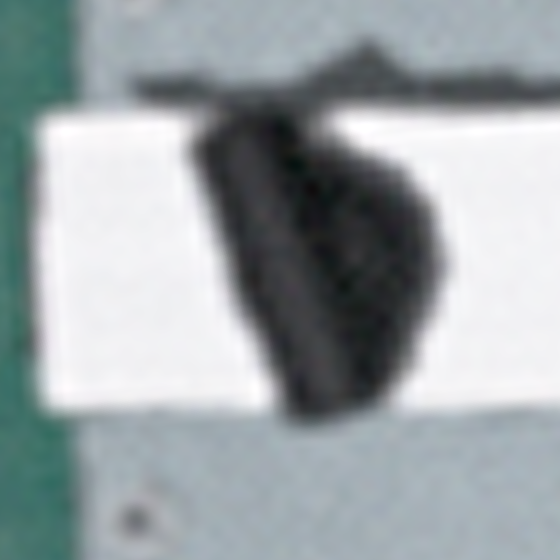

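>>> {"name": "step_arm", "arguments": {"series": [[[100,0,0,-3,0,0,0],[100,0,0,-3,0,0,0],[100,0,0,-3,0,0,0],[100,0,0,-3,0,0,0],[100,0,0,-3,0,0,0],[100,0,0,-3,0,0,0],[100,0,0,-3,0,0,0],[100,0,0,-3,0,0,0],[100,0,0,0,0,0,0]]]}}

```text
time_s: 2.15
tcp_pos: [0.2537, 0.6247, 0.6522]
ee_rot: [0.602, 3.082, 0.019]
ft_force: [-0.4, 0.3, 1.2]
grip_width: 0.999
finger_force: 0.0
```

```bash
cat >> h.py <<'E'
p=np.load('p.npy')
def W(g): return np.array([p[0],p[1],0])+R.from_euler('z',p[2]).apply(np.array(g)/1e3)
def go(w,yawy=None):
    """print shift (cm, current tool axes) to world TCP w, and tool-z turn to bring tool y to heading yawy (deg, mod 180), plus tilt"""
    s=robot.read_state(); r=R.from_rotvec(s['ee_rot']); M=r.as_matrix()
    y=np.degrees(np.arctan2(M[1,1],M[0,1]))
    print('t',round(s['time_s'],2),'tcp',s['tcp_pos'].round(4),'z',M[:,2].round(3),'yhead',round(y,2),'F',s['ft_force'].round(1),'grip',round(s['grip_width'],3),round(float(s['finger_force']),1),'j',s['joints'].round(2))
    if w is not None: print('shift cm',(r.inv().apply(np.array(w)-s['tcp_pos'])*100).round(2))
    if yawy is not None:
        print('turn about tool z',[round(float(np.radians(y-yawy-k)),3) for k in(-180,0,180)])
E
python3 -c "
from h import *
k=W((-50.5,-1,0));print(k);k[2]=.64
go(k,np.degrees(p[2])-180+74-90)"
```

```text
[0.61688312 0.02838888 0.        ]
t 2.15 tcp [0.2537 0.6247 0.6522] z [ 0.004  0.012 -1.   ] yhead 67.89 F [-0.4  0.3  1.2] grip 0.999 0.0 j [-1.23  0.38 -0.03  1.12  0.01  1.63 -0.07]
shift cm [-56.09 -41.59   0.67]
turn about tool z [4.523, 1.381, -1.76]
```

>>> {"name": "step_arm", "arguments": {"series": [[[100,-2.8,-2.08,0,0,0,0],[100,-2.8,-2.08,0,0,0,0],[100,-2.8,-2.08,0,0,0,0],[100,-2.8,-2.08,0,0,0,0],[100,-2.8,-2.08,0,0,0,0],[100,-2.8,-2.08,0,0,0,0],[100,-2.8,-2.08,0,0,0,0],[100,-2.8,-2.08,0,0,0,0],[100,-2.8,-2.08,0,0,0,0],[100,-2.8,-2.08,0,0,0,0]]]}}

```text
time_s: 2.98
tcp_pos: [0.4356, 0.3255, 0.6448]
ee_rot: [0.602, 3.083, 0.001]
ft_force: [-0.6, 0.1, 0.3]
grip_width: 0.998
finger_force: 0.0
```

>>> {"name": "step_arm", "arguments": {"series": [[[100,-2.8,-2.08,0,0,0,0],[100,-2.8,-2.08,0,0,0,0],[100,-2.8,-2.08,0,0,0,0],[100,-2.8,-2.08,0,0,0,0],[100,-2.8,-2.08,0,0,0,0],[100,-2.8,-2.08,0,0,0,0],[100,-2.8,-2.08,0,0,0,0],[100,-2.8,-2.08,0,0,0,0],[100,-2.8,-2.08,0,0,0,0],[100,-2.8,-2.08,0,0,0,0]]]}}

```text
time_s: 3.82
tcp_pos: [0.6167, 0.0277, 0.6447]
ee_rot: [0.602, 3.083, 0.001]
ft_force: [0.2, 1.1, 0.2]
grip_width: 0.999
finger_force: 0.0
```

>>> {"name": "step_arm", "arguments": {"series": [[[100,0,0,0,0,0,0.115],[100,0,0,0,0,0,0.115],[100,0,0,0,0,0,0.115],[100,0,0,0,0,0,0.115],[100,0,0,0,0,0,0.115],[100,0,0,0,0,0,0.115],[100,0,0,0,0,0,0.115],[100,0,0,0,0,0,0.115],[100,0,0,0,0,0,0.115],[100,0,0,0,0,0,0.115]]]}}

```text
time_s: 4.65
tcp_pos: [0.6162, 0.0293, 0.6445]
ee_rot: [-2.188, -2.254, -0.0]
ft_force: [-0.1, 0.2, 0.1]
grip_width: 0.999
finger_force: 0.0
```

>>> {"name": "step_arm", "arguments": {"series": [[[100,0,0,0,0,0,0.115],[100,0,0,0,0,0,0.115],[100,0,0,0,0,0,0],[100,0,0,0,0,0,0],[100,0,0,0,0,0,0]]]}}

```text
time_s: 5.07
tcp_pos: [0.6162, 0.0293, 0.6446]
ee_rot: [-2.424, -1.998, -0.0]
ft_force: [0.1, -0.3, -0.3]
grip_width: 0.998
finger_force: 0.0
```

```bash
python3 -c "
from h import *
k=W((-50.5,-1,0));k[2]=.251
go(k,np.degrees(p[2])-180+74-90)"
```

```text
t 5.07 tcp [0.6162 0.0293 0.6446] z [-0.  0. -1.] yhead -11.02 F [ 0.1 -0.3 -0.3] grip 0.998 0.0 j [-0.54  0.29  0.59  1.31 -0.16  1.58 -0.16]
shift cm [-0.09  0.08 39.36]
turn about tool z [3.146, 0.004, -3.138]
```

>>> {"name": "step_arm", "arguments": {"series": [[[100,-0.1,0.1,3.5,0,0,0],[100,0,0,3.5,0,0,0],[100,0,0,3.5,0,0,0],[100,0,0,3.5,0,0,0],[100,0,0,3.5,0,0,0],[100,0,0,3.5,0,0,0],[100,0,0,3.5,0,0,0],[100,0,0,3.5,0,0,0],[100,0,0,3.5,0,0,0],[100,0,0,3,0,0,0]]]}}

```text
time_s: 5.9
tcp_pos: [0.6165, 0.0282, 0.2974]
ee_rot: [-2.424, -1.996, 0.001]
ft_force: [0.4, -0.6, -0.3]
grip_width: 1.0
finger_force: 0.0
```

>>> {"name": "step_arm", "arguments": {"series": [[[100,0,0,2,0,0,0],[100,0,0,1.5,0,0,0],[100,0,0,1.3,0,0,0],[100,0,0,0,0,0,0]]]}}

```text
time_s: 6.23
tcp_pos: [0.6162, 0.0283, 0.249]
ee_rot: [-2.424, -1.994, 0.006]
ft_force: [-0.5, -0.3, 0.1]
grip_width: 1.0
finger_force: 0.0
```

>>> {"name": "step_arm", "arguments": {"series": [[[50,0,0,0,0,0,0],[40,0,0,0,0,0,0],[30,0,0,0,0,0,0],[25,0,0,0,0,0,0],[20,0,0,0,0,0,0],[0,0,0,0,0,0,0],[0,0,0,0,0,0,0],[0,0,0,0,0,0,0],[0,0,0,0,0,0,0],[0,0,0,0,0,0,0]]]}}

```text
time_s: 7.07
tcp_pos: [0.6176, 0.0281, 0.2525]
ee_rot: [2.426, 1.994, 0.003]
ft_force: [0.2, 0.1, 5.3]
grip_width: 0.138
finger_force: 60.4
```

```bash
python3 -c "
from h import *
cam('top','g1.png');go(None);print(robot.read_state()['ft_torque'])"
```

```text
t 7.12 tcp [0.6176 0.0281 0.2526] z [ 0.002  0.001 -1.   ] yhead -11.17 F [1.1 1.5 5.3] grip 0.14 60.4 j [-0.45  0.58  0.46  1.83 -0.34  0.81 -0.  ]
[ 0.07586353 -0.06149622 -0.08053905]
```

>>> {"name": "step_arm", "arguments": {"series": [[[0,0,0,0,0,0,-0.08],[0,0,0,0,0,0,-0.08],[0,0,0,0,0,0,-0.08],[0,0,0,0,0,0,-0.08],[0,0,0,0,0,0,-0.08],[0,0,0,0,0,0,-0.08],[0,0,0,0,0,0,-0.08],[0,0,0,0,0,0,-0.08],[0,0,0,0,0,0,-0.08],[0,0,0,0,0,0,-0.08]]]}}

```text
time_s: 7.95
tcp_pos: [0.6178, 0.0282, 0.2526]
ee_rot: [1.452, 2.783, 0.003]
ft_force: [1.8, 0.4, 4.5]
grip_width: 0.138
finger_force: 60.4
```

>>> {"name": "step_arm", "arguments": {"series": [[[0,0,0,0,0,0,-0.08],[0,0,0,0,0,0,-0.08],[0,0,0,0,0,0,-0.08],[0,0,0,0,0,0,-0.08],[0,0,0,0,0,0,-0.08],[0,0,0,0,0,0,-0.08],[0,0,0,0,0,0,-0.05],[0,0,0,0,0,0,0],[0,0,0,0,0,0,0],[0,0,0,0,0,0,0]]]}}

```text
time_s: 8.78
tcp_pos: [0.6179, 0.0272, 0.2528]
ee_rot: [0.714, 3.058, 0.011]
ft_force: [1.6, 3.4, 6.1]
grip_width: 0.139
finger_force: 169.6
```

```bash
python3 -c "
from h import *
go(None);print(robot.read_state()['ft_torque'])"
```

```text
t 8.78 tcp [0.6179 0.0272 0.2528] z [ 0.003  0.007 -1.   ] yhead 63.71 F [1.6 3.4 6.1] grip 0.139 169.6 j [-0.2   0.54  0.12  1.82 -0.09  0.79  1.08]
[ 0.65874108 -0.07525096 -4.72846547]
```

>>> {"name": "step_arm", "arguments": {"series": [[[0,0,0,0,0,0,0.04],[20,0,0,0,0,0,0],[50,0,0,0,0,0,0],[100,0,0,0,0,0,0],[100,0,0,0,0,0,0],[100,0,0,0,0,0,0],[100,0,0,0,0,0,0],[100,0,0,-2,0,0,0],[100,0,0,-3,0,0,0],[100,0,0,-3,0,0,0]]]}}

```text
time_s: 9.62
tcp_pos: [0.6164, 0.0282, 0.3314]
ee_rot: [-0.738, -3.05, 0.002]
ft_force: [0.9, 0.1, 0.1]
grip_width: 1.0
finger_force: 0.0
```

>>> {"name": "step_arm", "arguments": {"series": [[[100,0,0,0,0,0,-0.1],[100,0,0,0,0,0,-0.1],[100,0,0,0,0,0,-0.1],[100,0,0,0,0,0,-0.1],[100,0,0,0,0,0,-0.1],[100,0,0,0,0,0,0],[100,0,0,0,0,0,0]]]}}

```text
time_s: 10.2
tcp_pos: [0.6169, 0.028, 0.3315]
ee_rot: [0.035, -3.141, -0.0]
ft_force: [0.1, 0.1, -0.2]
grip_width: 1.002
finger_force: 0.0
```

```bash
python3 -c "
from h import *
c=cam('top','t2.png')
im=cv2.imread('pics/t2.png')[110:320,220:420];cv2.imwrite('pics/t2c.png',cv2.resize(im,(571,600),interpolation=cv2.INTER_CUBIC))
k=W((50,0,217));print(k);go(k,np.degrees(p[2])-90)"
```

```text
[0.51681143 0.01906651 0.217     ]
t 10.25 tcp [0.6169 0.028  0.3315] z [-0.001  0.    -1.   ] yhead 91.26 F [-0.2 -1.   0.1] grip 0.998 0.0 j [-0.13  0.44  0.03  1.75 -0.01  0.94  1.49]
shift cm [10.02 -0.67 11.45]
turn about tool z [3.081, -0.061, -3.203]
```

View pics/t2c.png

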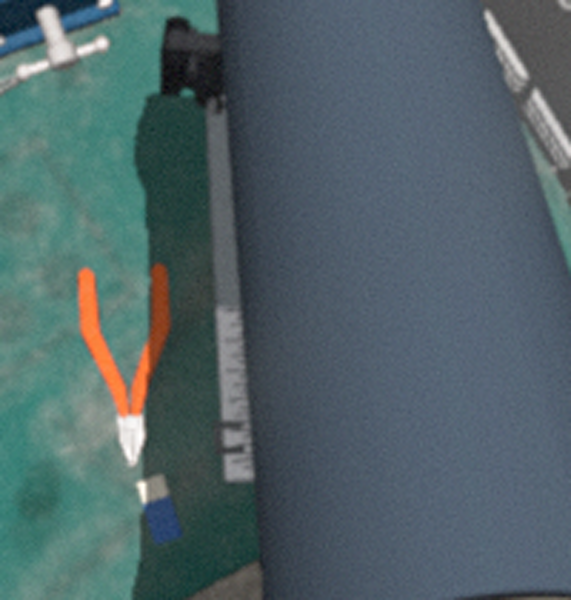

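>>> {"name": "step_arm", "arguments": {"series": [[[100,3,-0.2,0,0,0,0],[100,3,-0.2,0,0,0,0],[100,3,-0.2,0,0,0,0],[100,1,-0.07,0,0,0,0],[100,0,0,0,0,0,-0.06],[100,0,0,0,0,0,0],[100,0,0,0,0,0,0]]]}}

```text
time_s: 10.83
tcp_pos: [0.5177, 0.0191, 0.332]
ee_rot: [-0.129, 3.138, 0.0]
ft_force: [1.1, 0.1, 0.1]
grip_width: 1.0
finger_force: 0.0
```

```bash
python3 -c "
from h import *
go(W((50,0,217)),np.degrees(p[2])-90)
for n in('scene','top'):
    c=cam(n,n+'3.png'); print([(q,[(round(x['score'],2),np.round(x['rect'],1).tolist()) for x in vision.recognise(n,q)[:1]]) for q in('slide_bar','handle_center','lock_button')])
im=cv2.imread('pics/scene3.png')[130:330,180:420];cv2.imwrite('pics/s3c.png',cv2.resize(im,(720,600),interpolation=cv2.INTER_CUBIC))
"
```

```text
t 10.83 tcp [0.5177 0.0191 0.332 ] z [ 0.001  0.    -1.   ] yhead 94.71 F [1.1 0.1 0.1] grip 1.0 0.0 j [-0.12  0.3   0.01  1.98 -0.    0.86  1.54]
shift cm [1.00e-01 1.00e-02 1.15e+01]
turn about tool z [3.141, -0.001, -3.142]
[('slide_bar', [(0.71, [319.5, 242.3, 33.2, 42.1])]), ('handle_center', [(0.9, [318.8, 244.3, 25.5, 46.0])]), ('lock_button', [(0.69, [321.4, 255.4, 143.1, 119.7])])]
[('slide_bar', [(0.29, [264.8, 238.6, 27.7, 71.2])]), ('handle_center', []), ('lock_button', [])]
```

View pics/s3c.png

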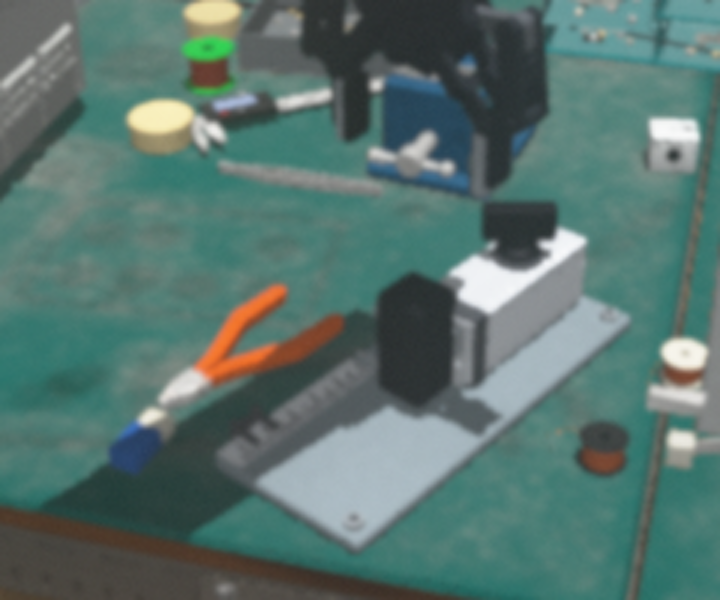

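>>> {"name": "step_arm", "arguments": {"series": [[[100,0.1,0,2.5,0,0,0],[100,0,0,2.5,0,0,0],[100,0,0,2.5,0,0,0],[100,0,0,2,0,0,0],[100,0,0,2,0,0,0],[100,0,0,0,0,0,0],[100,0,0,0,0,0,0]]]}}

```text
time_s: 11.82
tcp_pos: [0.5161, 0.0189, 0.2161]
ee_rot: [0.132, -3.137, 0.0]
ft_force: [-0.4, -0.1, -0.2]
grip_width: 1.002
finger_force: 0.0
```

>>> {"name": "step_arm", "arguments": {"series": [[[70,0,0,0,0,0,0],[55,0,0,0,0,0,0],[50,0,0,0,0,0,0],[45,0,0,0,0,0,0],[40,0,0,0,0,0,0],[0,0,0,0,0,0,0],[0,0,0,0,0,0,0],[0,0,0,0,0,0,0],[0,0,0,0,0,0,0],[0,0,0,0,0,0,0]]]}}

```text
time_s: 12.65
tcp_pos: [0.5167, 0.0208, 0.2183]
ee_rot: [-0.133, 3.136, 0.005]
ft_force: [-1.5, 3.5, 8.3]
grip_width: 0.4
finger_force: 58.9
```

```bash
python3 -c "
from h import *
go(W((50,0,217)),np.degrees(p[2])-90)"
```

```text
t 12.65 tcp [0.5167 0.0208 0.2183] z [ 0.002  0.003 -1.   ] yhead 94.86 F [-1.5  3.5  8.3] grip 0.4 58.9 j [-0.12  0.46  0.    2.07 -0.01  0.61  1.54]
shift cm [ 0.01 -0.17  0.13]
turn about tool z [3.144, 0.002, -3.14]
```

>>> {"name": "step_arm", "arguments": {"series": [[[0,0.4,0,0,0,0,0],[0,0.8,0,0,0,0,0],[0,0.8,0,0,0,0,0],[0,0.8,0,0,0,0,0],[0,0.8,0,0,0,0,0],[0,0.4,0,0,0,0,0],[0,0,0,0,0,0,0],[0,0,0,0,0,0,0]]]}}

```text
time_s: 13.32
tcp_pos: [0.4779, 0.0176, 0.2183]
ee_rot: [-0.134, 3.133, 0.005]
ft_force: [2.5, 5.7, 2.7]
grip_width: 0.405
finger_force: 60.0
```

>>> {"name": "step_arm", "arguments": {"series": [[[0,0.4,0,0,0,0,0],[0,0.8,0,0,0,0,0],[0,0.8,0,0,0,0,0],[0,0.8,0,0,0,0,0],[0,0.8,0,0,0,0,0],[0,0.4,0,0,0,0,0],[0,0,0,0,0,0,0],[0,0,0,0,0,0,0],[0,0,0,0,0,0,0],[0,0,0,0,0,0,0]]]}}

```text
time_s: 14.15
tcp_pos: [0.4386, 0.0144, 0.2183]
ee_rot: [-0.134, 3.132, 0.005]
ft_force: [3.7, 6.5, 3.2]
grip_width: 0.403
finger_force: 60.0
```

```bash
cat > look.py <<'E'
from h import *
import sys
go(W((133,0,217)),np.degrees(p[2])-90)
ct=cam('top');cs=cam('scene')
def rect(c,z,x0,x1,y0,y1,s):
    gx,gy=np.meshgrid(np.arange(x0,x1,1/s),np.arange(y0,y1,1/s))
    m=proj(c,W(np.stack([gx.ravel(),gy.ravel(),0*gx.ravel()+z],1))).reshape(*gx.shape,2).astype(np.float32)
    return cv2.remap(c['img'],m,None,cv2.INTER_CUBIC)[:,:,::-1]
o=np.vstack([rect(c,18,85,175,-80,-43,8) for c in(ct,cs)]).copy()
o=cv2.convertScaleAbs(o,alpha=1.6)
for g in range(85,175,5): cv2.putText(o,str(g),((g-85)*8,290),0,.35,(0,0,255)); cv2.line(o,((g-85)*8,292),((g-85)*8,300),(0,0,255))
cv2.imwrite('pics/%s.png'%sys.argv[1],o)
E
python3 look.py p1
```

```text
t 14.15 tcp [0.4386 0.0144 0.2183] z [ 0.007  0.004 -1.   ] yhead 94.9 F [3.7 6.5 3.2] grip 0.403 60.0 j [-0.12  0.37 -0.    2.24 -0.    0.52  1.53]
shift cm [ 0.46 -0.18  0.13]
turn about tool z [3.144, 0.003, -3.139]
```

View pics/p1.png

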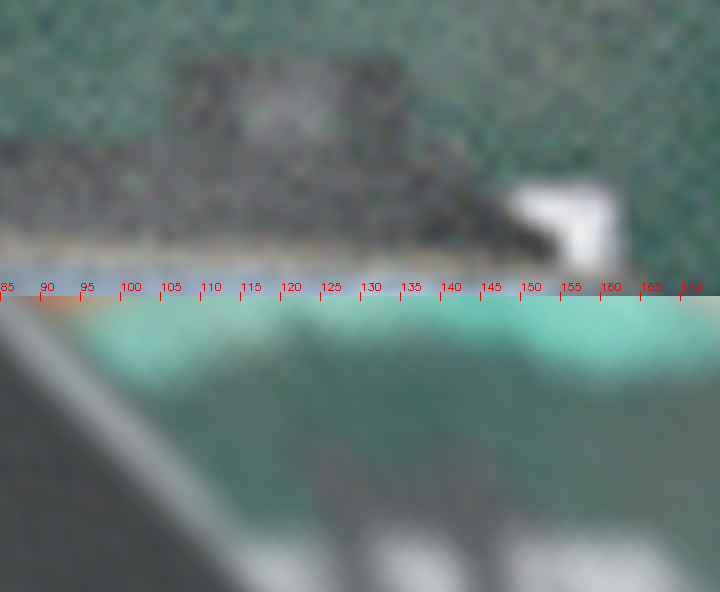

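```bash
python3 -c "
from h import *
c=cam('scene','s4.png')
im=cv2.imread('pics/s4.png')[200:300,230:350];cv2.imwrite('pics/s4c.png',cv2.convertScaleAbs(cv2.resize(im,(720,600),interpolation=cv2.INTER_CUBIC),alpha=1.5))
for x in(128,133,138): print(x,[((proj(c,W((x,y,22)))[0]-(230,200))*6).round().tolist() for y in(-45,-25)])
c=vision.camera('top');print([(q,n,[(round(x['score'],2),np.round(x['rect'],1).tolist()) for x in vision.recognise(n,q)[:2]]) for n in('scene','top') for q in('pointer_tip','index_gap','slide_bar')])"
```

```text
128 [[236.0, 408.0], [287.0, 437.0]]
133 [[224.0, 416.0], [275.0, 446.0]]
138 [[212.0, 425.0], [262.0, 455.0]]
[('pointer_tip', 'scene', [(0.57, [303.1, 264.0, 57.9, 53.0])]), ('index_gap', 'scene', [(0.56, [265.2, 273.2, 10.1, 11.1]), (0.2, [299.9, 263.6, 63.9, 47.5])]), ('slide_bar', 'scene', [(0.6, [302.1, 262.3, 63.9, 47.2]), (0.41, [382.5, 278.6, 17.7, 20.9])]), ('pointer_tip', 'top', [(0.52, [323.6, 207.8, 16.5, 15.6]), (0.37, [320.1, 159.6, 20.3, 22.1])]), ('index_gap', 'top', [(0.2, [320.8, 156.8, 25.4, 22.5])]), ('slide_bar', 'top', [(0.71, [324.6, 207.2, 12.4, 10.6]), (0.68, [320.0, 158.3, 23.7, 23.5])])]
```

View pics/s4c.png

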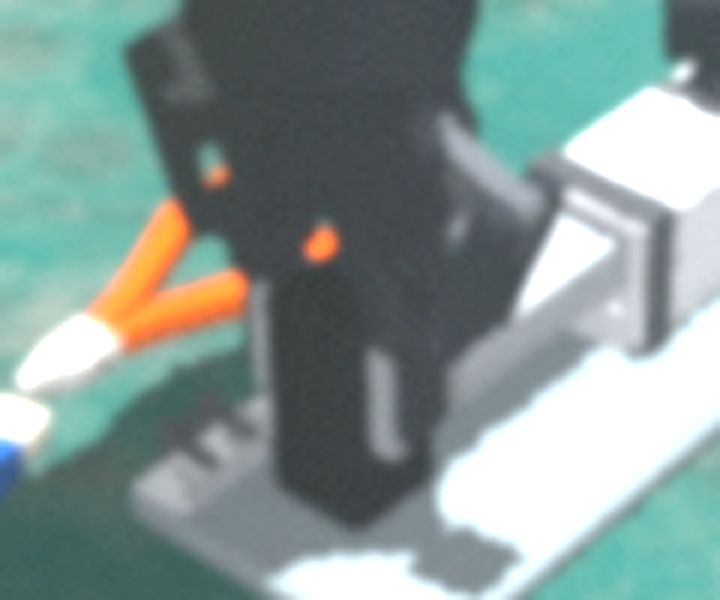

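Run:
```python
from h import *
from scipy.signal import find_peaks
from scipy.ndimage import gaussian_filter1d as gf
for n in('top','scene'):
    c=vision.camera(n); c['img']=cv2.cvtColor(cv2.imread('pics/%s0.png'%n),cv2.COLOR_BGR2GRAY).astype(np.float32)
    for z in (12,18):
      for y0,y1 in((-55,-52),(-52,-48),(-48,-44),(-44,-40)):
        gx,gy=np.meshgrid(np.arange(40,172,.25),np.arange(y0,y1,.5))
        m=proj(c,W(np.stack([gx.ravel(),gy.ravel(),0*gx.ravel()+z],1))).reshape(*gx.shape,2).astype(np.float32)
        q=gf(cv2.remap(c['img'],m,None,cv2.INTER_CUBIC).mean(0),2)
        k,pr=find_peaks(-q,prominence=6); d=np.gradient(q)
        print(n,z,y0,[(gx[0,i],int(v)) for i,v in zip(k,pr['prominences'])],'edges',gx[0,np.argmax(d[:80])],gx[0,-80+np.argmin(d[-80:])])
```

```text
top 12 -55 [(np.float64(64.5), 6), (np.float64(89.75), 11), (np.float64(124.5), 128), (np.float64(141.25), 136), (np.float64(164.5), 6)] edges 45.0 161.75
top 12 -52 [(np.float64(68.5), 25), (np.float64(88.25), 19), (np.float64(108.5), 24), (np.float64(124.75), 132), (np.float64(141.5), 137), (np.float64(149.0), 32), (np.float64(164.75), 11)] edges 48.5 161.75
top 12 -48 [(np.float64(47.0), 11), (np.float64(58.25), 25), (np.float64(68.75), 58), (np.float64(78.75), 29), (np.float64(88.25), 40), (np.float64(98.0), 26), (np.float64(108.0), 28), (np.float64(118.5), 8), (np.float64(125.0), 127), (np.float64(141.25), 145), (np.float64(148.75), 30), (np.float64(165.0), 6)] edges 48.75 161.75
top 12 -44 [(np.float64(47.25), 7), (np.float64(53.75), 7), (np.float64(57.75), 23), (np.float64(68.75), 54), (np.float64(78.75), 45), (np.float64(88.75), 28), (np.float64(98.0), 37), (np.float64(107.5), 29), (np.float64(117.5), 28), (np.float64(124.25), 64), (np.float64(134.0), 22), (np.float64(143.25), 57), (np.float64(147.5), 8), (np.float64(153.0), 23)] edges 48.75 161.75
top 18 -55 [(np.float64(65.
[... 1630 characters left out ...]
 (np.float64(100.25), 9), (np.float64(110.75), 27), (np.float64(125.25), 68), (np.float64(142.5), 86)] edges 53.75 163.25
scene 18 -55 [(np.float64(128.5), 10), (np.float64(147.0), 41)] edges 40.75 161.25
scene 18 -52 [(np.float64(48.75), 8), (np.float64(77.25), 6), (np.float64(128.5), 39), (np.float64(145.75), 69)] edges 52.5 166.25
scene 18 -48 [(np.float64(48.0), 6), (np.float64(74.25), 9), (np.float64(94.25), 12), (np.float64(114.25), 7), (np.float64(129.25), 107), (np.float64(146.0), 117)] edges 54.5 167.25
scene 18 -44 [(np.float64(47.5), 15), (np.float64(75.5), 22), (np.float64(95.5), 25), (np.float64(115.0), 19), (np.float64(130.0), 126), (np.float64(146.75), 121)] edges 57.25 167.75
```

Run:
```python
from h import *
c=vision.camera('scene')
g=[cv2.cvtColor(cv2.imread('pics/'+f),cv2.COLOR_BGR2GRAY) for f in('scene0.png','s4.png')]
def at(u):  # gauge x on y=17,z=18 line nearest to pixel
    xs=np.arange(40,190,.1); P=proj(c,W(np.stack([xs,0*xs+17,0*xs+18],1))); d=np.hypot(*(P-u).T); return xs[d.argmin()].round(1),d.min().round(2)
for u in((318.9,268.6),(289.2,287.8)): print(u,at(np.array(u)))
# template match of handle's lower corner
P0=proj(c,W((67,17,18)))[0].round().astype(int); x,y=P0
t=g[0][y-14:y+6,x-10:x+10]
for G in g:
    m=cv2.matchTemplate(G[200:320,240:360],t,cv2.TM_CCOEFF_NORMED); _,s,_,l=cv2.minMaxLoc(m); print(s,(l[0]+250,l[1]+214),at(np.array((l[0]+250,l[1]+214))))
for tr in (76,77,78,79): print(tr,(proj(c,W((67+tr,17,18)))-proj(c,W((67,17,18))))[0].round(2))
```

```text
(318.9, 268.6) (np.float64(70.1), np.float64(0.63))
(289.2, 287.8) (np.float64(142.2), np.float64(2.36))
1.0 (320, 267) (np.float64(66.1), np.float64(0.05))
0.9189338684082031 (289, 292) (np.float64(147.4), np.float64(0.85))
76 [-29.34  22.7 ]
77 [-29.75  23.02]
78 [-30.16  23.33]
79 [-30.57  23.65]
```

>>> {"name": "step_arm", "arguments": {"series": [[[0,0.3,0,0,0,0,0],[0,0.4,0,0,0,0,0],[0,0,0,0,0,0,0],[0,0,0,0,0,0,0],[0,0,0,0,0,0,0],[0,0,0,0,0,0,0]]]}}

```text
time_s: 15.3
tcp_pos: [0.4317, 0.0138, 0.2183]
ee_rot: [-0.134, 3.131, 0.005]
ft_force: [3.4, 7.3, 3.9]
grip_width: 0.406
finger_force: 60.0
```

Run:
```python
from h import *
go(None)
o=[]
for n in('scene','top'):
    L=[vision.camera(n) for _ in range(8)]; a=np.mean([l['img'] for l in L],0).astype(np.float32)[:,:,::-1]; c=L[0]
    cv2.imwrite('pics/%s5.png'%n,a)
    u,v=proj(c,W((135,-45,20)))[0]; print(n,u,v)
    x,y=int(u)-16,int(v)-22; b=cv2.resize(a[y:y+44,x:x+32],None,fx=12,fy=12,interpolation=cv2.INTER_CUBIC)
    b=np.clip(b*1.6,0,255).astype(np.uint8).copy(); print(x,y); o.append(b)
cv2.imwrite('pics/fin.png',np.hstack(o))
```

```text
t 15.3 tcp [0.4317 0.0138 0.2183] z [ 0.007  0.004 -1.   ] yhead 94.89 F [3.4 7.3 3.9] grip 0.406 60.0 j [-0.12  0.36 -0.01  2.26 -0.    0.51  1.53]
scene 266.5526913013653 270.8858500561229
250 248
top 303.5780184799204 263.394674072255
287 241[ WARN:0@5.119] global loadsave.cpp:1063 imwrite_ Unsupported depth image for selected encoder is fallbacked to CV_8U.
```

View pics/fin.png

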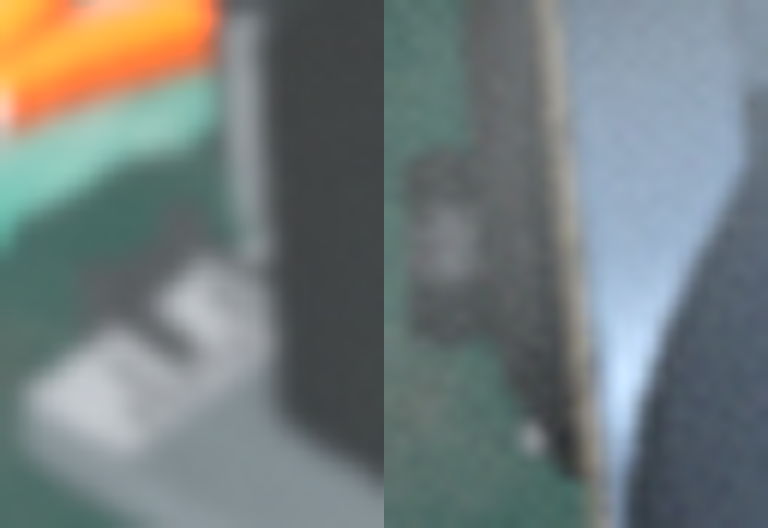

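Run:
```python
from h import *
c=vision.camera('scene')
for f in('scene0.png','s4.png','scene5.png'):
    print(f);print(cv2.imread('pics/'+f,0)[264:284,256:276])
for x in(127,134.5): print([proj(c,W((x,y,22)))[0].round(1).tolist() for y in(-45,-40,-35,-30)])
```

```text
scene0.png
[[103 102 100 100  99 100  98  97  99  99 101 104 105 105 104 106 114 129
  157 189]
 [102 100  99  98  98  98  97  94  95  96  97 101 104 105 109 122 140 169
  194 216]
 [101 100  98  96  97  97  96  89  86  86  90  95 100 107 125 151 183 208
  220 221]
 [ 99  98  97  97  97  96  94  88  81  77  81  90 100 117 151 189 218 228
  229 221]
 [ 98  96  97  96  95  95  96  89  82  79  81  90 100 127 172 210 227 233
  232 226]
 [ 96  96  96  95  93  94  93  89  86  87  96  98 100 124 162 198 220 228
  230 227]
 [ 95  92  91  91  91  91  89  89  99 119 133 126 108 108 130 157 184 207
  218 218]
 [ 91  86  84  84  85  84  89 107 137 169 182 164 130 109 106 117 145 178
  195 196]
 [ 88  77  74  79  81  85 104 140 181 212 218 195 159 134 122 124 142 172
  184 178]
 [ 87  75  71  79  85  91 116 161 203 225 227 215 189 169 159 161 170 178
  180 172]
 [ 91  81  84  90  92  98 115 149 189 217 227 225 214 196 189 187 188 185
  175 165]
 [102 104 120 130 124 113 107 120 150 186 216 223 217 204 196 191 186 181
  171 161]
 [130 147 169 180 174 152 122 105 115 145 186 210 207 193 187 183 175
[... 3461 characters left out ...]
  96  85  77  79  92 102 106 103 101  97  80  58
   45  42]
 [112 118 116 111 107 108 108 101  92  91  96 102 105 104  99  91  75  55
   45  42]
 [122 124 121 114 107 106 107 107 103  99 101 105 104  99  94  85  71  55
   45  42]
 [125 125 125 120 113 106 103 104 104 103 102 102  98  93  88  82  70  55
   45  42]
 [125 126 125 122 114 106 103 103 102 102  99  96  92  89  86  82  72  57
   46  43]
 [122 125 125 122 114 106 103 104 101  97  94  90  88  87  87  84  76  63
   50  44]
 [114 119 122 121 117 110 104 100  97  93  89  88  87  88  87  86  81  71
   61  51]]
[[269.7, 267.7], [271.8, 268.9], [273.9, 270.1], [276.1, 271.3]]
[[266.7, 269.8], [268.8, 271.1], [270.9, 272.3], [273.0, 273.5]]
```

>>> {"name": "step_arm", "arguments": {"series": [[[0,0.05,0,0,0,0,0],[0,0,0,0,0,0,0],[0,0,0,0,0,0,0],[0,0,0,0,0,0,0],[0,0,0,0,0,0,0],[0,0,0,0,0,0,0]]]}}

```text
time_s: 16.65
tcp_pos: [0.4314, 0.0138, 0.2183]
ee_rot: [-0.134, 3.131, 0.005]
ft_force: [4.0, 7.5, 3.1]
grip_width: 0.405
finger_force: 60.0
```

```bash
python3 -c "
from h import *
go(None); print(robot.close_job())"
```

```text
t 16.65 tcp [0.4314 0.0138 0.2183] z [ 0.008  0.004 -1.   ] yhead 94.9 F [4.  7.5 3.1] grip 0.405 60.0 j [-0.12  0.36 -0.01  2.26 -0.    0.51  1.53]
the job is handed in; nothing more can be done
None
```

I handed the job in at 16.65 s: knob turned anticlockwise to its stop, lock button squeezed in, and the bar drawn out about 85 mm and held at 60 N; I measured the pointer at about 1 mm from the index gap's middle, but `close_job` gave no verdict.

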